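# Present the blue-capped spice jar to the self-timer camera

### The job

Start the small camera's self-timer: press the red shutter button on its top fully down and let it come up again. Then turn the spice carousel until the jar with the blue cap faces the camera, squarely in front of the lens, and finish while still gripping the wooden bar handle on top of the carousel, so that it is held still for the picture. Leave the pepper mill, the salt shaker and the tumbler where they stand.

Things in the scene. Friction and masses are not known exactly. Their poses are not given: they have to be found in the camera images.
- stand: black round foot of the spice carousel, 152 mm across, 18 mm high with its bearing, fixed to the worktop; origin at the centre of its underside, on the turning axis. Its -x axis points level at the camera: the jar faces the camera when it lies on this side of the axis
- carousel (a joint): turning angle of the carousel (wooden disc 180 mm across, its underside 18 mm above the worktop, with five fixed jars 40 mm across and 72 mm tall, centres 62 mm from the axis, tops 95 mm above the worktop): 0 (or a whole turn, 6.28) when the blue-capped jar faces the camera, growing counterclockwise seen from above. It turns freely either way, with no stop within a turn, and stays where it is left (friction about 0.06 N m)
- blue_jar (a point): centre of the top of the one jar with a blue cap and blue label (the other four have white caps), 62 mm from the turning axis, 95 mm above the worktop
- handle: dark wooden bar on the carousel's axis, turning with it: 60 mm long, 16 mm wide, 34 mm high, standing on a thin steel post; origin on the turning axis at the middle of its underside, 124 mm above the worktop (29 mm above the jar tops). Its own x axis runs along its length, on the line through the blue-capped jar, which lies to its -x
- handle_grip (a point): middle of the handle, on the turning axis, 143 mm above the worktop, where to grip across the 16 mm width from above
- camera: small grey camera on a round steel foot (68 mm across), fixed to the worktop, 240 to 290 mm from the carousel's axis: body 36 mm deep, 66 mm wide, its top 74 mm above the worktop; origin at the centre of the foot's underside. Its +x axis points along the lens to the carousel's axis
- shutter (a joint): travel of the red shutter button: 0 up, 0.005 m fully down; a spring brings it up again; fully down takes 5 N
- shutter_top (a point): centre of the top face of the red round shutter button (24 mm across), on the middle of the camera's top, 95 mm above the worktop when up; it is pressed straight down
- pepper_mill: brown pepper mill, 58 mm across, 150 mm tall, loose bystander; origin at the centre of its underside
- salt_shaker: glass salt shaker with a grey cap, 44 mm across, 90 mm tall, loose bystander; origin at the centre of its underside
- tumbler: clear glass tumbler, 76 mm across, 86 mm tall, loose bystander; origin at the centre of its underside
Things that resemble listed ones, but are neither listed nor needed, are in the scene too. What is shaped like the camera but green or pink is not meant.

How it is judged:
By the outcome, as a careful person would: the job done as asked, in the order asked, and still so for the second after the job is handed in, while the arm keeps its last pose, push and grip.
It also fails if it takes over 64 s, if anything falls off the work surface, if the arm or the gripper's body presses on something with over 40 N, if the wrist force passes 120 N, or if a joint passes its speed limit or range.

### The arm

A 6-joint arm with a two-finger parallel gripper is mounted at the origin on a cart in front of the work surface, level with it; the furniture and walls round the work are solid. World frame = base frame: x ahead of the robot, y to its left, z up, the work surface at z = 0. Lengths are in mm, angles in rad, forces in N, time in s.
With the tool pointing down it reaches from about 400 to 925 mm from the base axis. Payload 12.5 kg.
Tool frame: the origin (TCP) lies at the very end of the fingers, on their centre line; the grasp point (between the pads) lies 19 mm behind it; z points along the fingers, y is the direction in which the jaws open and shut (so a half turn about z gives the same grasp; the last joint's range is limited). The gripper opens to 95 mm and grips with 3 to 60 N. Pads are 20 mm wide; open, the fingers measure 119 mm over their backs; the gripper's body (75 mm by 180 mm) begins 59 mm behind the grasp point.
Start: joints at [1.052, 0.491, 1.559, -0, 1.092, -0.106], TCP at [250.722, 572.528, 192.461] pointing down, gripper open.
Joint ranges: [-3.1, 3.1], [-0.84, 2.19], [0.05, 2.79], [-1.13, 4.28], [0.06, 2.93], [-2.69, 2.69]. Speed limits (rad/s): [2.22, 2.22, 2.79, 3.14, 3.14, 3.14].

### API

Orientations are given as [roll, pitch, yaw] about the fixed x, y, z axes, in that order (R = Rz(yaw) Ry(pitch) Rx(roll)).
In Python, from cell import env gives the robot as it stands.
- The arm moves only by the shell command python3 -m pendant 'ROWS'. ROWS is JSON, a list that holds one entry, the list of rows, each a list of 5 numbers: the opening, from 0 (shut) to 1 (fully open), then the shift along the tool's x, y, z in m, then the turn about the tool's z in rad. A call has exactly 8 rows; each row is the pose to reach, as a shift and turn from the pose commanded when the call began, along the tool's axes at that moment; what a row does not reach only later rows make up. A row lasts 1/10 s, in which the tool goes at most 50 mm and 8.59 degrees, less where a joint would pass 70% of its speed; a pose out of reach is approached as far as the arm can. A call with a gripper value outside its range is refused whole. The fingers move at their own pace and stop on an object; the grip force is fixed at half the most. Time passes only in rows, so rows that repeat a pose let the fingers close, or fill a call up. It gives the time, the measured TCP pose, the force and the opening at its end, in the units of the state.
- env.state(): the state, without advancing time (a new reading comes with each control period).
- env.read_camera(name): name is "scene" or "top"; returns a dict with "image" (400x640x3 uint8, blue, green, red), "range_z" (400x640 float32, mm along the optical axis (not along the pixel's ray), 0 where there is no reading), "fx", "fy", "cx", "cy" (pixels), "dist" ([k1, k2, p1, p2, k3] as OpenCV has them; the pictures are not rectified), "rvec" (rotation vector, rad) and "tvec" (3), from world to camera coordinates, as OpenCV has them. Camera axes: x right, y down, z forward; pixel columns grow to the right and rows downward; lengths in mm; the calibration is good to about 2 mm. A picture is of the moment at which its call begins.
- env.job_done(): hands the job in, once; it reports no verdict.
The state is a dict: "t": time; "joints": joint angles; "qvel": joint speeds; "tau": joint torques, N m; "eef_pos": TCP position; "tcp_rot": TCP orientation; "ft_force": force on the tool from outside, world axes, zero at the start; "moment": the same for the moment, N m; "opening": opening from 0.0 (shut) to 1.0 (fully open).
Only numpy, scipy, OpenCV 4.12 (cv2) and the standard library are available. Lean on these libraries where they do the work, as an engineer would, in place of code of your own. Each camera call takes 0.05 s, during which the arm holds its last target. There are 200 camera calls.

## Working session

There is one attempt and no reset: what is moved stays moved. The work goes in short steps, Python scripts to look and compute and a shell command to move; the robot and the scene stay as the last step left them, time stands still between calls to the robot, and variables do not carry over. Pictures are saved under pics/ and viewed, about 8 in all and at most 12, crops included, and the job is handed in when it is done.

```bash
mkdir -p pics; ls; cat > h.py <<'E'
import numpy as np, cv2
from cell import env
def grab(n):
    c=env.read_camera(n); 
    K=np.array([[c['fx'],0,c['cx']],[0,c['fy'],c['cy']],[0,0,1]],float)
    return c,c['image'],K,np.array(c['dist'],float),cv2.Rodrigues(np.array(c['rvec'],float))[0],np.array(c['tvec'],float).ravel()
def plane(cam,uv,z):
    c,im,K,D,R,t=cam
    p=cv2.undistortPoints(np.array(uv,float).reshape(-1,1,2),K,D).reshape(-1,2)
    d=np.c_[p,np.ones(len(p))]@R; o=-R.T@t
    return o+d*((z-o[2])/d[:,2])[:,None]
def proj(cam,P):
    c,im,K,D,R,t=cam
    return cv2.projectPoints(np.array(P,float).reshape(-1,1,3),R,t,K,D)[0].reshape(-1,2)
def cloud(cam):
    c,im,K,D,R,t=cam
    v,u=np.mgrid[0:400,0:640]; uv=np.stack([u,v],-1).reshape(-1,1,2).astype(float)
    p=cv2.undistortPoints(uv,K,D).reshape(-1,2); z=c['range_z'].reshape(-1,1)
    return ((np.c_[p,np.ones(len(p))]*z-t)@R).reshape(400,640,3)
E
python3 - <<'E'
from h import *
for n in('top','scene'):
    c=grab(n); cv2.imwrite(f'pics/{n}0.png',c[1]); print(n,-c[4].T@c[5])
s=env.state();print({k:s[k] for k in('t','eef_pos','tcp_rot','ft_force','opening')})
E
```

```text
pics
top [ 379.59358332  221.89913539 1218.98760653]
scene [-339.2337462  -769.36259509  895.48322441]
{'t': 0.1, 'eef_pos': array([250.61208157, 572.32357387, 191.95855099]), 'tcp_rot': array([-3.14069029e+00, -1.02208425e-04,  2.72877079e+00]), 'ft_force': array([-0.27266343, -0.16916554,  0.06188897]), 'opening': 0.9982734741305727}
```

View pics/top0.png

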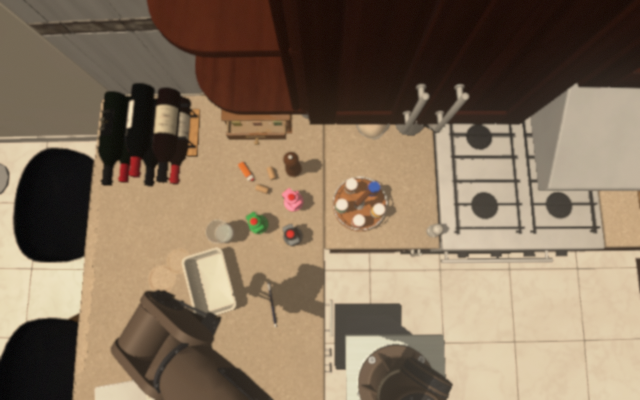

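View pics/scene0.png

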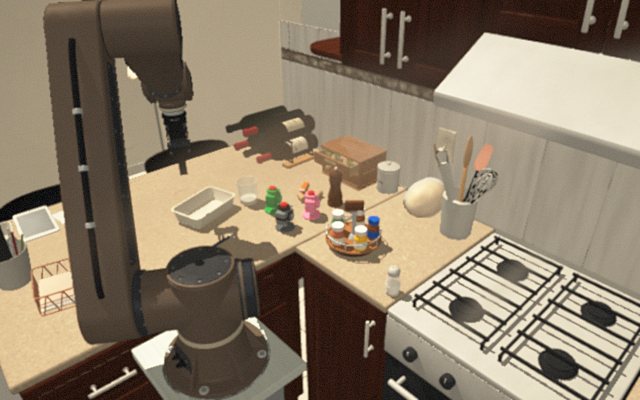

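The top picture shows three camera-like objects: green at (257,222), pink at (292,199) and grey at (291,235). The carousel is at (361,203) with its blue cap at (374,187). The grey one fits "small grey camera", so I'll measure it and confirm in a crop.

```bash
python3 - <<'E'
from h import *
c=grab('top'); im=c[1]; P=cloud(c)
cv2.imwrite('pics/crop1.png',cv2.resize(im[145:265,200:400],None,fx=4,fy=4,interpolation=cv2.INTER_CUBIC))
hsv=cv2.cvtColor(im,cv2.COLOR_BGR2HSV)
def blobs(m,z,name,box):
    x0,y0,x1,y1=box; k=np.zeros_like(m);k[y0:y1,x0:x1]=m[y0:y1,x0:x1]
    n,l,st,ce=cv2.connectedComponentsWithStats(k)
    for i in range(1,n):
        if st[i,4]>8: print(name,ce[i].round(1),st[i,4],plane(c,ce[i],z).round(1),'medz',np.median(P[l==i][:,2]).round(0))
box=(200,145,400,265)
blobs(cv2.inRange(hsv,(0,170,110),(8,255,255))|cv2.inRange(hsv,(172,170,110),(180,255,255)),95,'red',box)
blobs(cv2.inRange(hsv,(100,130,80),(130,255,255)),95,'blue',(330,170,400,235))
blobs(cv2.inRange(hsv,(0,0,185),(180,60,255)),95,'white',(330,170,400,235))
# heights
Z=P[...,2]
for lo,hi,nm,bx in((115,170,'handle',(330,170,400,235)),(60,200,'tall',(200,145,330,265)),(60,200,'tall2',(400,210,460,250))):
    blobs(((Z>lo)&(Z<hi)).astype(np.uint8)*255,{'handle':158}.get(nm,90),nm,bx)
# disc outline
m=((Z>12)&(Z<40)).astype(np.uint8); 
q=P[170:235,325:400].reshape(-1,3); q=q[(q[:,2]>10)&(q[:,2]<200)]; print('carousel bbox',q.min(0),q.max(0))
E
```

```text
red [291.  196.6] 21 [[590.9 331.1  95. ]] medz 95.0
red [253.5 221. ] 26 [[513.4 448.3  95. ]] medz 94.0
red [289.9 233.6] 45 [[473.8 333.1  95. ]] medz 94.0
blue [373.8 186.6] 56 [[622.2  68.3  95. ]] medz 95.0
white [351.2 183.6] 88 [[632.3 139.8  95. ]] medz 95.0
white [341.3 204.6] 91 [[564.7 172.   95. ]] medz 95.0
white [378.7 208.8] 84 [[550.7  54.7  95. ]] medz 95.0
white [358.5 220. ] 82 [[515.6 118.7  95. ]] medz 95.0
handle [362.  197.9] 121 [[574.4 112.9 158. ]] medz 157.0
tall [290.3 160.4] 231 [[711.1 335.3  90. ]] medz 132.0
tall [291.7 198. ] 250 [[587.4 329.4  90. ]] medz 77.0
tall [255. 222.] 240 [[510.9 444.5  90. ]] medz 76.0
tall [216.3 231. ] 146 [[482.5 566.6  90. ]] medz 77.0
tall [290.9 234.5] 265 [[471.3 330.3  90. ]] medz 76.0
tall2 [436.9 229.2] 106 [[ 486.2 -126.5   90. ]] medz 84.0
carousel bbox [487.23103455  22.3058233   14.58256316] [664.54485984 200.24320804 161.96463988]
```

View pics/crop1.png

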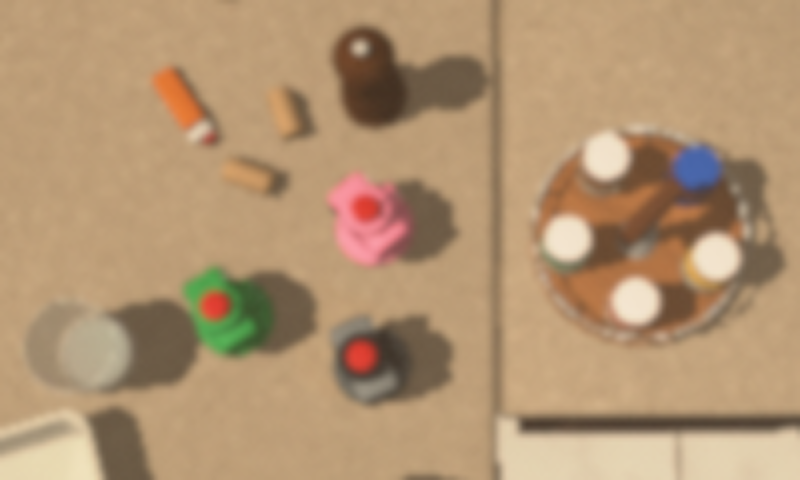

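The crop shows the three clearly: pink at crop (366,208), green at (216,306) and grey at (361,356). The grey body fits the description, so it is the target. I'll cross-check the key points in the scene view.

```bash
python3 - <<'E'
from h import *
c=grab('scene'); im=c[1]; hsv=cv2.cvtColor(im,cv2.COLOR_BGR2HSV)
def blobs(m,name,box):
    x0,y0,x1,y1=box; k=np.zeros_like(m);k[y0:y1,x0:x1]=m[y0:y1,x0:x1]
    n,l,st,ce=cv2.connectedComponentsWithStats(k)
    for i in range(1,n):
        if st[i,4]>8: print(name,ce[i].round(1),st[i],plane(c,ce[i],95).round(1))
blobs(cv2.inRange(hsv,(0,150,90),(8,255,255))|cv2.inRange(hsv,(172,150,90),(180,255,255)),'red',(260,180,330,240))
print('predicted button/handle/blue px',proj(c,[[473.8,333.1,95],[577,110.7,143],[622.2,68.3,95]]).round(1))
J=np.array([[622.2,68.3],[632.3,139.8],[564.7,172],[515.6,118.7],[550.7,54.7]]); a=J.mean(0); d=J-a
ang=np.degrees(np.arctan2(d[:,1],d[:,0])); ph=(ang-72*np.arange(5)-ang[0]+180)%360-180+ang[0]
b=np.degrees(np.arctan2(333.1-a[1],473.8-a[0])); print('axis',a,'r',np.hypot(*d.T),'phase',ph,ph.mean(),'bearing',b,'turn',b-ph.mean())
t=grab('top');P=cloud(t); q=P[170:235,330:400].reshape(-1,3);q=q[(q[:,2]>150)&(q[:,2]<165)]
r=cv2.minAreaRect(q[:,:2].astype(np.float32));print('handle',q[:,:2].mean(0),r)
w=P[...,2]; m=(w>170)&(P[...,0]>600);print('nearest tall thing x>600 y<300:',P[m&(P[...,1]<300)&(P[...,1]>-150)][:,0].min() if (m&(P[...,1]<300)&(P[...,1]>-150)).any() else None)
E
```

```text
red [272.  187.5] [270 186   5   4  16] [[510.2 448.4  95. ]]
red [310.6 192.4] [308 191   6   4  21] [[586.1 329.4  95. ]]
red [283.1 204.1] [280 202   8   6  33] [[468.1 331.2  95. ]]
predicted button/handle/blue px [[284.1 203.3]
 [354.5 205.1]
 [373.9 218.4]]
axis [577.1 110.7] r [61.90129239 62.40072115 62.54158616 62.01814251 61.91090372] phase [-43.23257676 -44.20297142 -42.56430089 -43.41149286 -43.24052926] -43.33037423872031 bearing 114.91385124225587 turn 158.24422548097618
handle [576.7531391  111.34125761] ((577.145263671875, 111.58222961425781), (15.230152130126953, 60.92871856689453), 44.721702575683594)
nearest tall thing x>600 y<300: 620.5362599843032
```

```bash
python3 -m pendant '[[[0,-0.04,-0.017,0,0],[0,-0.08,-0.035,0,0],[0,-0.12,-0.052,0,0],[0,-0.16,-0.069,0,0],[0,-0.20,-0.087,0,0],[0,-0.24,-0.104,0,0],[0,-0.28,-0.121,0,0],[0,-0.3006,-0.1299,0,0]]]'
```

```text
t: 1.05
eef_pos: [475.9, 330.6, 192.4]
tcp_rot: [-3.142, 0.0, 2.727]
ft_force: [-0.7, 1.5, 0.5]
opening: 0.383
```

```bash
python3 -m pendant '[[[0,0,0,0,0],[0,0,0,0.02,0],[0,0,0,0.04,0],[0,0,0,0.06,0],[0,0,0,0.08,0],[0,0,0,0.09,0],[0,0,0,0.09,0],[0,0,0,0.09,0]]]'
python3 - <<'E'
from h import *
for n in ('top','scene'):
    c=grab(n); P=cloud(c); 
    for lo,hi in((170,300),(300,500),(500,900)):
        m=(P[...,2]>lo)&(P[...,2]<hi)&(P[...,0]>600)&(P[...,1]<300)&(P[...,1]>-150); q=P[m]
        if len(q): print(n,lo,len(q),np.percentile(q[:,0],[0,1,5,50]).round(),q[q[:,0].argmin()].round())
u,v=proj(c,[[474,333,95]])[0].astype(int)
cv2.imwrite('pics/press.png',cv2.resize(c[1][v-50:v+40,u-60:u+100],None,fx=5,fy=5,interpolation=cv2.INTER_CUBIC))
print(env.state()['ft_force'],env.state()['eef_pos'])
E
```

```text
t: 1.85
eef_pos: [474.0, 333.4, 103.0]
tcp_rot: [3.141, 0.0, 2.729]
ft_force: [1.2, 0.2, -0.9]
opening: 0.003
top 170 78 [726. 727. 733. 765.] [726. -76. 294.]
top 300 13 [727. 727. 727. 732.] [727. -89. 305.]
top 500 38535 [620. 625. 652. 654.] [620.  14. 675.]
scene 170 4204 [725. 740. 777. 993.] [725. -78. 292.]
scene 300 2534 [723. 737. 938. 995.] [723. -85. 302.]
scene 500 9482 [615. 621. 632. 654.] [615.   9. 678.]
[ 0.48011127 -0.40996365 -0.77241772] [474.22489709 333.39184972 103.40467171]
```

View pics/press.png

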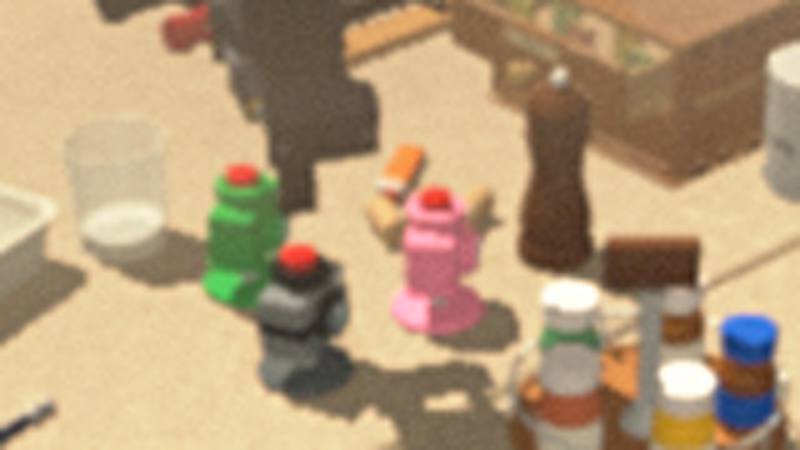

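The fingertip (crop (295,208)) looks higher than 8 mm above the red button (298,258). I'll check with the depth.

```bash
python3 - <<'E'
from h import *
c=grab('scene');P=cloud(c)
u,v=proj(c,[[474,333,95]])[0].round().astype(int)
for dv in range(-22,6,1): print(v+dv,[tuple(P[v+dv,u+k].round().astype(int)) for k in(-3,0,3)],c[1][v+dv,u])
print(proj(c,[[474,333,103],[474,333,122],[474,333,180]]))
c=grab('top');P=cloud(c); q=P[(np.hypot(P[...,0]-474,P[...,1]-333)<60)&(P[...,2]>97)];print(len(q),q.mean(0),q.min(0),q.max(0)); s=env.state();print(s['joints'],s['eef_pos'])
E
```

```text
181 [(np.int64(420), np.int64(270), np.int64(222)), (np.int64(427), np.int64(264), np.int64(222)), (np.int64(434), np.int64(258), np.int64(222))] [65 82 97]
182 [(np.int64(421), np.int64(271), np.int64(218)), (np.int64(426), np.int64(263), np.int64(219)), (np.int64(435), np.int64(260), np.int64(217))] [58 73 91]
183 [(np.int64(421), np.int64(272), np.int64(214)), (np.int64(427), np.int64(265), np.int64(214)), (np.int64(435), np.int64(259), np.int64(214))] [63 78 92]
184 [(np.int64(421), np.int64(272), np.int64(210)), (np.int64(427), np.int64(264), np.int64(211)), (np.int64(437), np.int64(262), np.int64(209))] [59 78 89]
185 [(np.int64(417), np.int64(266), np.int64(211)), (np.int64(427), np.int64(265), np.int64(208)), (np.int64(437), np.int64(263), np.int64(204))] [60 75 91]
186 [(np.int64(418), np.int64(268), np.int64(206)), (np.int64(467), np.int64(320), np.int64(168)), (np.int64(663), np.int64(565), np.int64(-2))] [61 77 92]
187 [(np.int64(459), np.int64(324), np.int64(165)), (np.int64(473), np.int64(328), np.int64(159)), (np.int64(651), np.int64(549), np.int64(5))] [59 74 89]
188 
[... 2924 characters left out ...]
29), np.int64(83))] [ 44  56 148]
207 [(np.int64(461), np.int64(334), np.int64(86)), (np.int64(465), np.int64(323), np.int64(89)), (np.int64(475), np.int64(320), np.int64(86))] [ 50  56 106]
208 [(np.int64(454), np.int64(325), np.int64(88)), (np.int64(465), np.int64(323), np.int64(85)), (np.int64(473), np.int64(318), np.int64(84))] [51 58 74]
[[284.08049172 201.21153548]
 [283.79489281 196.1971052 ]
 [282.90619681 180.50684444]]
1865 [467.62172234 331.127415   449.36267564] [415.28632267 273.93101072 304.54683673] [528.29202201 392.68531525 525.9250086 ]
[ 4.98487622e-01  5.30714617e-01  1.76726451e+00  8.88243600e-05
  8.42145439e-01 -6.59617511e-01] [474.23630405 333.19889595 103.3000076 ]
```

```bash
python3 -m pendant '[[[0,0,0,0.002,0],[0,0,0,0.004,0],[0,0,0,0.006,0],[0,0,0,0.008,0],[0,0,0,0.009,0],[0,0,0,0.010,0],[0,0,0,0.010,0],[0,0,0,0.010,0]]]'
```

```text
t: 2.85
eef_pos: [474.0, 333.0, 92.5]
tcp_rot: [3.141, 0.0, 2.729]
ft_force: [-0.2, -0.6, 0.3]
opening: 0.002
```

```bash
python3 -m pendant '[[[0,0,0,0.001,0],[0,0,0,0.002,0],[0,0,0,0.003,0],[0,0,0,0.004,0],[0,0,0,0.004,0],[0,0,0,0.004,0],[0,0,0,0.004,0],[0,0,0,0.004,0]]]'; python3 - <<'E'
from h import *
c=grab('scene');P=cloud(c)
print(env.state()['ft_force'])
u,v=284,203
for dv in range(-12,6,2): print(v+dv,P[v+dv,u-2].round(),P[v+dv,u].round(),c[1][v+dv,u])
cv2.imwrite('pics/press2.png',cv2.resize(c[1][v-40:v+30,u-40:u+40],None,fx=8,fy=8,interpolation=cv2.INTER_CUBIC))
E
```

```text
t: 3.65
eef_pos: [474.0, 333.0, 88.5]
tcp_rot: [3.141, 0.0, 2.729]
ft_force: [-0.8, -0.3, -0.1]
opening: 0.005
[-0.45894788  0.16725778 -0.36961952]
191 [469. 334. 143.] [469. 324. 147.] [55 70 82]
193 [462. 326. 142.] [468. 323. 141.] [49 65 76]
195 [461. 325. 135.] [472. 328. 129.] [55 67 77]
197 [464. 329. 124.] [471. 327. 123.] [41 55 67]
199 [463. 329. 117.] [468. 324. 117.] [102 134 155]
201 [577. 485.  -2.] [582. 480.  -1.] [138 180 242]
203 [469. 338.  96.] [476. 337.  94.] [ 49  63 238]
205 [462. 329.  95.] [469. 328.  92.] [ 40  53 152]
207 [463. 331.  86.] [465. 323.  89.] [ 49  56 108]
```

View pics/press2.png

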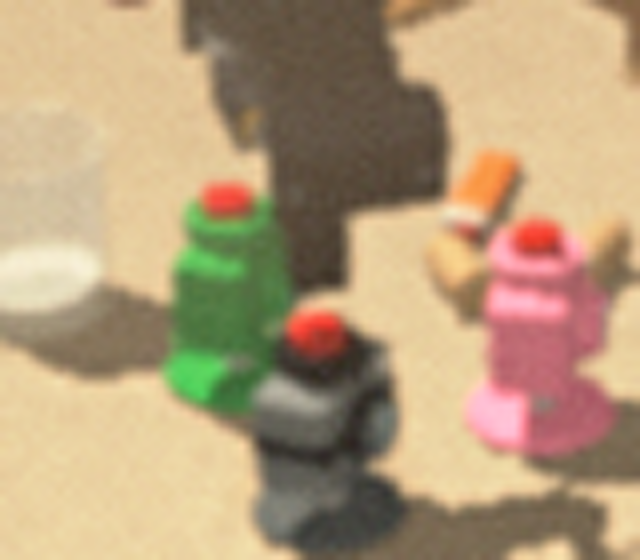

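The tip sits visibly about 20 mm above the button while TCP z reads 88.5, with no force. The real finger end is therefore higher than stated, so I'll keep descending by force.

```bash
python3 -m pendant '[[[0,0,0,0.002,0],[0,0,0,0.004,0],[0,0,0,0.006,0],[0,0,0,0.008,0],[0,0,0,0.010,0],[0,0,0,0.012,0],[0,0,0,0.012,0],[0,0,0,0.012,0]]]'
```

```text
t: 4.5
eef_pos: [474.0, 333.0, 76.4]
tcp_rot: [3.142, -0.0, 2.729]
ft_force: [0.1, -0.4, -0.4]
opening: -0.003
```

```bash
python3 -m pendant '[[[0,0,0,0.001,0],[0,0,0,0.002,0],[0,0,0,0.003,0],[0,0,0,0.003,0],[0,0,0,0.003,0],[0,0,0,0.003,0],[0,0,0,0.003,0],[0,0,0,0.003,0]]]'
```

```text
t: 5.3
eef_pos: [474.0, 333.0, 73.5]
tcp_rot: [3.141, 0.0, 2.729]
ft_force: [-0.7, 0.2, 0.6]
opening: 0.004
```

```bash
python3 -m pendant '[[[0,0,0,0.001,0],[0,0,0,0.002,0],[0,0,0,0.003,0],[0,0,0,0.003,0],[0,0,0,0.003,0],[0,0,0,0.003,0],[0,0,0,0.003,0],[0,0,0,0.003,0]]]'
```

```text
t: 6.1
eef_pos: [474.0, 333.0, 70.5]
tcp_rot: [3.141, 0.0, 2.729]
ft_force: [0.0, 0.7, 3.5]
opening: 0.002
```

```bash
python3 - <<'E'
from h import *
c=grab('scene');P=cloud(c)
u,v=284,203
for dv in range(-14,8,2): print(v+dv,P[v+dv,u-2].round(),P[v+dv,u].round(),c[1][v+dv,u])
cv2.imwrite('pics/press3.png',cv2.resize(c[1][v-40:v+30,u-40:u+40],None,fx=8,fy=8,interpolation=cv2.INTER_CUBIC))
E
```

```text
189 [419. 265. 197.] [422. 260. 197.] [59 70 86]
191 [418. 265. 190.] [426. 265. 187.] [50 64 81]
193 [420. 268. 181.] [424. 263. 182.] [60 72 83]
195 [417. 265. 176.] [426. 266. 173.] [51 60 74]
197 [459. 323. 129.] [467. 322. 126.] [53 67 75]
199 [466. 333. 115.] [472. 330. 114.] [48 61 71]
201 [464. 331. 108.] [470. 328. 108.] [47 59 69]
203 [468. 337.  97.] [470. 329.  99.] [41 50 68]
205 [461. 329.  95.] [471. 330.  91.] [ 50  60 152]
207 [465. 335.  83.] [464. 321.  90.] [ 51  59 113]
209 [455. 321.  86.] [-339. -769.  895.] [36 44 51]
```

View pics/press3.png

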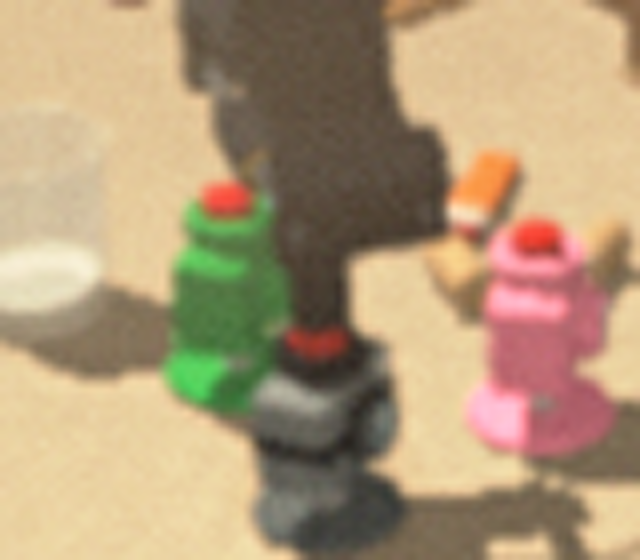

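The finger is now on the red button (picture (318,342)) at about 3.5 N, so the real end is about 22 mm above the reported TCP. I'll press fully.

```bash
python3 -m pendant '[[[0,0,0,0.001,0],[0,0,0,0.002,0],[0,0,0,0.003,0],[0,0,0,0.004,0],[0,0,0,0.004,0],[0,0,0,0.004,0],[0,0,0,0.004,0],[0,0,0,0.004,0]]]'
```

```text
t: 6.95
eef_pos: [474.1, 333.0, 67.8]
tcp_rot: [3.141, 0.001, 2.729]
ft_force: [-3.5, -3.2, 19.6]
opening: 0.001
```

Bottomed out at about 20 N after roughly 5 mm of travel. I'll release, raise, open, and start turning the tool.

```bash
python3 -m pendant '[[[0,0,0,-0.01,0],[0,0,0,-0.03,0],[0,0,0,-0.07,0],[0.5,0,0,-0.11,0.14],[0.5,0,0,-0.13,0.28],[0.5,0,0,-0.13,0.42],[0.5,0,0,-0.13,0.56],[0.5,0,0,-0.13,0.70]]]'
python3 - <<'E'
from h import *
s=env.state();print(s['ft_force'],s['joints'].round(3) if hasattr(s['joints'],'round') else s['joints'])
c=grab('scene'); hsv=cv2.cvtColor(c[1],cv2.COLOR_BGR2HSV)
m=cv2.inRange(hsv,(0,150,90),(8,255,255))|cv2.inRange(hsv,(172,150,90),(180,255,255)); k=np.zeros_like(m);k[197:212,272:295]=m[197:212,272:295]
print('red',cv2.moments(k,True)['m00'],np.argwhere(k).mean(0))
P=cloud(c)
import numpy as np
for dv in(203,204): print(P[dv,284])
E
```

```text
t: 7.75
eef_pos: [473.7, 332.8, 196.3]
tcp_rot: [-3.141, -0.0, 2.023]
ft_force: [-0.3, 0.3, -0.3]
opening: 0.368
[-0.30598286  0.26995025 -0.27620154] [0.498 0.422 1.67  0.    1.051 0.046]
red 33.0 [204.15151515 283.09090909]
[476.1295671  336.90094133  93.63756827]
[469.13632198 327.72908827  96.56532407]
```

```bash
python3 -m pendant '[[[0.6,-0.032,-0.001,0,0.14],[0.6,-0.064,-0.002,0,0.28],[0.6,-0.096,-0.003,0,0.42],[0.6,-0.128,-0.004,0,0.56],[0.6,-0.160,-0.005,0,0.70],[0.6,-0.192,-0.0056,0,0.84],[0.6,-0.224,-0.0056,0,0.98],[0.6,-0.2447,-0.0056,0,1.12]]]'
```

```text
t: 8.6
eef_pos: [577.7, 109.1, 196.0]
tcp_rot: [-3.141, 0.001, 0.905]
ft_force: [0.3, 0.0, 0.5]
opening: 0.6
```

```bash
python3 -m pendant '[[[0.6,0,0,0,0.14],[0.6,0,0,0,0.28],[0.6,0,0,0,0.42],[0.6,0,0,0,0.56],[0.6,0,0,0,0.70],[0.6,0,0,0,0.84],[0.6,0,0,0,0.98],[0.6,0,0,0,1.12]]]'
```

```text
t: 9.4
eef_pos: [576.9, 111.0, 196.0]
tcp_rot: [3.141, 0.001, -0.214]
ft_force: [-0.0, -0.1, -0.3]
opening: 0.6
```

```bash
python3 -m pendant '[[[0.6,0,0,0,0.14],[0.6,0,0,0,0.28],[0.6,0,0,0,0.42],[0.6,0,0,0,0.545],[0.6,0,0,0,0.545],[0.6,0,0,0,0.545],[0.6,0,0,0,0.545],[0.6,0,0,0,0.545]]]'; python3 -c "
from cell import env
s=env.state();print(s['joints'],s['opening'])"
```

```text
t: 10.2
eef_pos: [577.1, 111.0, 196.4]
tcp_rot: [3.142, 0.0, -0.754]
ft_force: [0.3, 0.1, 0.8]
opening: 0.6
[7.75881873e-02 4.33815345e-01 1.64831631e+00 1.03300990e-04
 1.05956233e+00 2.40234353e+00] 0.6002765160061998
```

```bash
python3 -m pendant '[[[0.6,0,0,0.02,0],[0.6,0,0,0.04,0],[0.6,0,0,0.055,0],[0.6,0,0,0.07,0],[0.6,0,0,0.08,0],[0.6,0,0,0.09,0],[0.6,0,0,0.092,0],[0.6,0,0,0.092,0]]]'
python3 - <<'E'
from h import *
c=grab('scene');u,v=proj(c,[[577,111,130]])[0].astype(int);print(u,v)
cv2.imwrite('pics/grip.png',cv2.resize(c[1][v-40:v+40,u-50:u+50],None,fx=7,fy=7,interpolation=cv2.INTER_CUBIC))
E
```

```text
t: 11.0
eef_pos: [577.2, 111.0, 104.4]
tcp_rot: [3.142, 0.0, -0.756]
ft_force: [0.1, 0.3, 0.4]
opening: 0.598
354 208
```

View pics/grip.png

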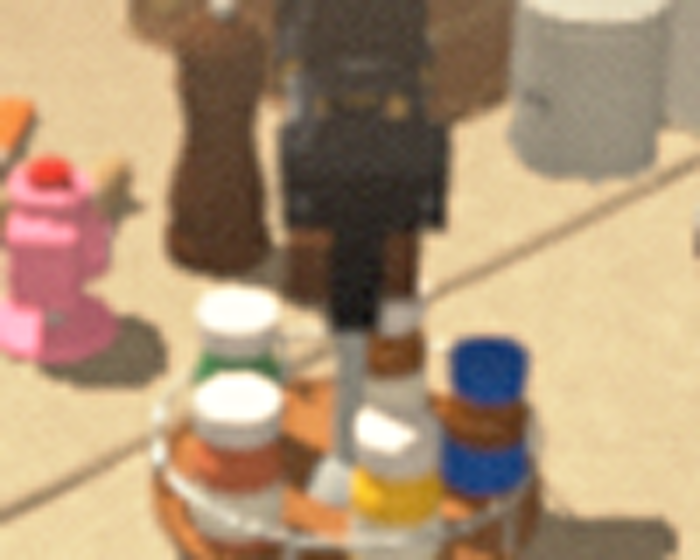

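The near finger (picture (355,280)) is in front of the bar, its tip about level with the bar's underside and clear of the jars. Closing.

```bash
python3 -m pendant '[[[0,0,0,0,0],[0,0,0,0,0],[0,0,0,0,0],[0,0,0,0,0],[0,0,0,0,0],[0,0,0,0,0],[0,0,0,0,0],[0,0,0,0,0]]]'
```

```text
t: 11.85
eef_pos: [577.3, 111.2, 104.5]
tcp_rot: [-3.141, -0.0, -0.756]
ft_force: [1.8, 2.4, 0.6]
opening: 0.17
```

```bash
python3 -m pendant '[[[0,0,0,0,-0.05],[0,0,0,0,-0.15],[0,0,0,0,-0.27],[0,0,0,0,-0.39],[0,0,0,0,-0.51],[0,0,0,0,-0.63],[0,0,0,0,-0.74],[0,0,0,0,-0.80]]]'
```

```text
t: 12.65
eef_pos: [577.3, 111.0, 104.5]
tcp_rot: [-3.141, -0.0, 0.048]
ft_force: [1.1, 1.5, 0.5]
opening: 0.167
```

```bash
python3 -m pendant '[[[0,0,0,0,-0.10],[0,0,0,0,-0.22],[0,0,0,0,-0.35],[0,0,0,0,-0.48],[0,0,0,0,-0.61],[0,0,0,0,-0.74],[0,0,0,0,-0.87],[0,0,0,0,-0.98]]]'
```

```text
t: 13.45
eef_pos: [577.4, 110.9, 104.5]
tcp_rot: [3.141, -0.0, 1.029]
ft_force: [2.9, -0.6, -0.4]
opening: 0.166
```

```bash
python3 -m pendant '[[[0,0,0,0,-0.10],[0,0,0,0,-0.22],[0,0,0,0,-0.35],[0,0,0,0,-0.48],[0,0,0,0,-0.61],[0,0,0,0,-0.74],[0,0,0,0,-0.85],[0,0,0,0,-0.98]]]'
python3 - <<'E'
from h import *
print(env.state()['moment'])
for n in('top','scene'):
    c=grab(n);im=c[1]; hsv=cv2.cvtColor(im,cv2.COLOR_BGR2HSV)
    u,v=proj(c,[[577,111,95]])[0].astype(int)
    for nm,m in(('blue',cv2.inRange(hsv,(100,130,80),(130,255,255))),('white',cv2.inRange(hsv,(0,0,185),(180,60,255)))):
        k=np.zeros_like(m);k[v-40:v+40,u-45:u+45]=m[v-40:v+40,u-45:u+45]
        nn,l,st,ce=cv2.connectedComponentsWithStats(k)
        for i in range(1,nn):
            if st[i,4]>8:
                p=plane(c,ce[i],95)[0]; print(n,nm,st[i,4],ce[i].round(1),p.round(1),np.hypot(p[0]-577.1,p[1]-110.9).round(1),np.degrees(np.arctan2(p[1]-110.9,p[0]-577.1)).round(1))
    cv2.imwrite(f'pics/fin_{n}.png',cv2.resize(im[v-60:v+60,u-100:u+60],None,fx=5,fy=5,interpolation=cv2.INTER_CUBIC))
print('target px',proj(c,[[577.1-62*.4213,110.9+62*.9069,95]]))
E
```

```text
t: 14.25
eef_pos: [577.5, 110.9, 104.5]
tcp_rot: [3.141, 0.0, 2.008]
ft_force: [2.5, 0.5, -0.7]
opening: 0.165
[ 0.054598   -0.29855238 -0.04788171]
top blue 68 [343.1 209. ] [550.5 166.7  95. ] 61.9 115.5
top white 26 [343.6 186. ] [624.5 164.2  95. ] 71.3 48.4
scene blue 67 [335.2 216.4] [541.6 159.3  95. ] 60.0 126.3
scene blue 24 [332.1 230.3] [480.5 108.1  95. ] 96.7 -178.3
scene white 20 [334.3 213. ] [553.7 176.2  95. ] 69.4 109.7
scene white 47 [370.2 216.1] [623.6  85.4  95. ] 53.0 -28.7
scene white 75 [341.1 227. ] [512.9 102.5  95. ] 64.7 -172.6
scene white 12 [327.7 234.5] [455.6 100.7  95. ] 121.9 -175.2
scene white 21 [351.4 236.1] [501.5  46.8  95. ] 99.2 -139.7
scene white 30 [339.6 242.7] [452.4  46.2  95. ] 140.5 -152.6
target px [[335.64446252 214.35856779]]
```

View pics/fin_scene.png

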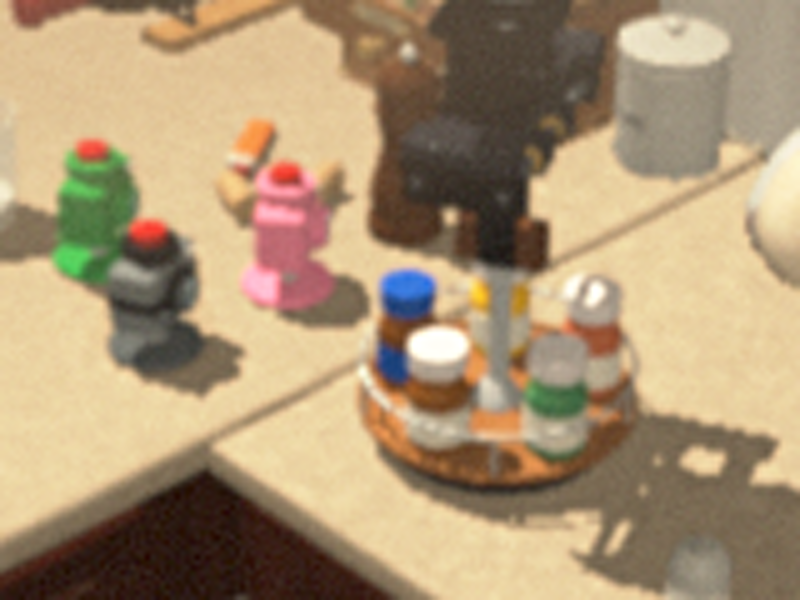

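The blue-capped jar (picture (408,290)) stands on the side toward the grey camera (150,290). The top view gives its bearing as 115.5° against a target of 114.9°. The bar is still in the jaws. I'll hold briefly, check the bystanders, and hand in.

```bash
python3 -m pendant '[[[0,0,0,0,0],[0,0,0,0,0],[0,0,0,0,0],[0,0,0,0,0],[0,0,0,0,0],[0,0,0,0,0],[0,0,0,0,0],[0,0,0,0,0]]]'
python3 - <<'E'
from h import *
c=grab('top');P=cloud(c);Z=P[...,2]
m=((Z>60)&(Z<200)).astype(np.uint8)
for nm,(x,y) in dict(mill=(290,160),tumbler=(216,231),salt=(437,229)).items():
    k=np.zeros_like(m);k[y-20:y+20,x-20:x+20]=m[y-20:y+20,x-20:x+20];q=np.argwhere(k);print(nm,len(q),q.mean(0)[::-1].round(1))
print(env.state()['t'],env.state()['opening']); env.job_done()
E
```

```text
t: 15.15
eef_pos: [577.5, 110.9, 104.5]
tcp_rot: [3.141, 0.0, 2.002]
ft_force: [5.0, 1.1, -3.0]
opening: 0.167
mill 235 [290.5 160.7]
tumbler 149 [216.5 231. ]
salt 103 [437.1 229.3]
15.2 0.16708635795041168
the job is handed in; nothing more can be done
```

I pressed the grey camera's shutter fully and let it come up. Then I turned the carousel by its handle until the blue-capped jar faced the lens. I handed the job in at 15.2 s with the bar still gripped; no verdict is reported.

- **Shutter:** the button went down about 5 mm and bottomed out at about 20 N. The scene image afterwards shows the button back at its original pixels.
- **Carousel:** I turned it about 158° counterclockwise. The blue cap measured 115.5° in the top view, against a camera bearing of 114.9°. The tool yaw at the end was 114.7°.
- **Grip:** the opening is 0.167, about 16 mm, which matches the bar's width. Wrist force in the last reading was about 6 N.
- **Bystanders:** the pepper mill, tumbler and salt shaker were all within half a pixel or so of where they started.

Two checks disagreed:
- **Finger length:** the real finger ends sit about 22 mm above the reported TCP. I found this by picture and contact force, and allowed for it in the press and the grip.
- **Scene view of the jar:** taken at cap-top height, the blue cap came out at 126°. I put this down to the mask including the side of the cap and went by the top view. The cap was about 2 px from its predicted spot in that image.

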